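Scan the reorder label of the pot that is running out

ROBOT

A 7-joint arm with a two-finger parallel gripper is mounted at the origin on the work surface. World frame = base frame: x ahead of the robot, y to its left, z up, the work surface at z = 0. Lengths are in m, angles in rad, forces in N, time in s.
With the tool pointing down it reaches from about 0.4 to 0.85 m from the base axis. Payload 4.4 kg.
Tool frame: the origin (TCP) lies midway between the tips of the shut fingers; the grasp point (between the pads) lies 19 mm behind it; z points along the fingers, y is the line along which they close (so a half turn about z gives the same grasp; the last joint's range is limited). The gripper opens to 94 mm and grips with 3 to 60 N. Pads are 16 mm wide; open, the fingers measure 119 mm over their backs; the gripper's body (75 mm by 177 mm) begins 78 mm behind the grasp point.
Start: joints at [1.059, 0.628, 0.038, 1.517, -0.027, 0.996, -0.02], TCP at [0.28, -0.586, 0.205] pointing down, gripper open.
Joint ranges: [-3.06, 3.06], [-0.37, 2.12], [-1.25, 1.32], [0.18, 2.47], [-1.1, 4.24], [0.23, 1.98], [-2.94, 2.94]. Speed limits (rad/s): [2.57, 2.57, 3.14, 3.14, 3.14, 3.14, 3.14].

INTERFACE

Orientations are given as a unit quaternion [x, y, z, w].
In Python, from rig import get_obs, grab_frame, bot gives the robot as it stands. The module is installed in compiled form; this text tells all that it offers.
- The arm moves only by the tool jog_arm, never from a script. Its argument "increments" is a list of rows, each an object of numbers: "jaw": the finger opening in m, from 0 to 0.094; "tx", "ty", "tz": the shift along the world's x, y, z in m; "wx", "wy", "wz": the turn, a rotation vector about the world's x, y, z in rad. A call has 1 to 5 rows; each row is the pose to reach, as a shift and turn from the pose commanded when the call began; what a row does not reach only later rows make up. A row lasts 1/8 s, in which the tool goes at most 62.5 mm and 10.7 degrees, less where a joint would pass 70% of its speed; a pose out of reach is approached as far as the arm can. A call with a gripper value outside its range is refused whole. The fingers move at their own pace and stop on an object; "squeeze" is the grip in N (left out, the last holds). Time passes only in rows, so rows that repeat a pose let the fingers close. It gives the time, the measured TCP pose, the force, the opening and the grip force at its end, in the units of the state.
- get_obs(): the state, without advancing time (a new reading comes with each control period).
- grab_frame(name): name is "side" or "top"; returns a dict with "image" (400x640x3 uint8, red, green, blue), "range_z" (400x640 float32, m along the optical axis (not along the pixel's ray), 0 where there is no reading), "camera_matrix" (3x3 intrinsics, pixels), "world_from_camera" (4x4, takes a point from camera to world coordinates). Camera axes: x right, y down, z forward; pixel columns grow to the right and rows downward; lengths in m; the calibration is good to about 2 mm. A picture is of the moment at which its call begins.
- bot.sign_off(): hands the job in; it is judged then, once.
The state is a dict: "t": time; "q": joint angles; "dq": joint speeds; "effort": joint torques, N m; "tool_pos": TCP position; "ee_rot": TCP orientation; "wrist_force": force on the tool from outside, world axes, zero at the start; "wrist_torque": the same for the moment, N m; "gripper_width": finger opening in m; "finger_force": force on a finger pad.
Only numpy, scipy, OpenCV 4.12 (cv2) and the standard library are available. Lean on these libraries where they do the work, as an engineer would, in place of code of your own. Each camera call takes 0.05 s, during which the arm holds its last target. There are 200 camera calls.

TASK

One of the three bays of the bench rack is down to its last plant pot and must be reordered. Take the barcode scanner out of its holder, carry it over the things on the bench without shifting any of them and without touching the rack or the pots with the scanner, and hold it upright, window down and still, about 2 cm above the middle of the label in that bay, the scanner's wide head lined up lengthwise with the label; it reads by itself, so do not bring it down over either of the other two labels. Finish while holding it there, hovering in the gripper and not touching the label or the rack.

Things in the scene. Friction and masses are not known exactly. Their poses are not given: they have to be found in the camera images.
- scanner: Barcode scanner, grey plastic, straight, 160 mm tall, 0.2 kg, loose, standing nose down in the holder. Origin: centre of its window (flat underside of the nose); own z points up along the body. Head (lowest 51 mm) 36 mm along own x, 72 mm along own y (the wide way); above it the straight grip, 51 to 154 mm above the origin, 30 mm along x, 42 mm along y, flat faces.
- holder: The scanner's holder, black, fixed: base 100 x 130 mm with an open-topped cup, outside 56 mm (its x) by 92 mm (its y), rim 48 mm above the bench. The scanner stands in it with 4 mm of play all round, window 8 mm above the bench, wide way along the holder's y; pull it straight up more than 40 mm to clear the rim. Origin: centre of underside.
- rack: Pick rack, black sheet steel, fixed: 220 mm deep (its x, front to -x), 406 mm wide (its y); three open-topped bays along y, 134 mm apart, 130 mm wide inside, walls and back 4 mm thick, 100 mm high; front lip 22 mm high. In each bay a label lies flat at the front and one kind of pot stands behind it, centre about 119 mm from the label's. Origin: centre of underside.
- label_a (a point): Centre of the upper face of the label in the rack's -y bay (y = -134 mm in the rack's frame). The label is 76 mm long along the rack's y and 40 mm wide along the rack's x, lies level 8 mm above the bench, its long middle line 34 mm behind the inner face of the front lip. Axes parallel to the rack's.
- label_b (a point): Centre of the upper face of the label in the rack's middle bay. The label is 76 mm long along the rack's y and 40 mm wide along the rack's x, lies level 8 mm above the bench, its long middle line 34 mm behind the inner face of the front lip. Axes parallel to the rack's.
- label_c (a point): Centre of the upper face of the label in the rack's +y bay (y = +134 mm in the rack's frame). The label is 76 mm long along the rack's y and 40 mm wide along the rack's x, lies level 8 mm above the bench, its long middle line 34 mm behind the inner face of the front lip. Axes parallel to the rack's.
- stack_of_5: Five nested dark green pots, one loose stack, 100 mm across and 134 mm tall, standing in one of the three bays (which one varies). Origin: centre of the underside. A bystander: leave it where it is.
- stack_of_4: Four nested dark green pots, one loose stack, 100 mm across and 116 mm tall, standing in one of the three bays (which one varies). Origin: centre of the underside. A bystander: leave it where it is.
- last_pot: A single dark green pot, 100 mm across and 62 mm tall, loose, alone in one of the three bays (which one varies): the last of its kind. Origin: centre of the underside. Do not move it.
- tape_dispenser: Black desk tape dispenser, 130 x 62 mm, 110 mm tall, loose, on the bench between the holder and the rack. Origin: centre of the underside. A bystander: leave it where it is.
- ribbon_spool: Spool of ribbon lying flat, 90 mm across, 38 mm tall, loose, in front of the rack. Origin: centre of the underside. A bystander: leave it where it is.
- box_cutter: Box cutter lying flat, 135 mm long, 26 mm wide, 16 mm tall, loose, in front of the rack. Origin: in the handle, underside. A bystander: leave it where it is.
- bowl_stack: Three nested shallow green bowls, 132 mm across, 73 mm tall, loose, far right on the bench. Origin: centre of the underside. A bystander: leave it where it is.
- marker: Marker pen lying flat, 115 mm long, 12 mm thick, loose, in front of the rack. Origin: middle of its underside. A bystander: leave it where it is.
There are look-alikes about, which are no part of the job. What is shaped like the scanner but red or yellow is not meant.

How it is judged:
On the way:
1. the scanner is lifted out of its holder, clear above its rim (height (world z) of scanner above 0.058 m), for 0.1 s.
At the end, for the whole second after the job is handed in: Scanner held still in the fingers over the label of the single pot's bay: window 8 to 35 mm above it and within 12 mm of its centre each way, upright within 0.12 rad, head along the label within 0.14 rad, touching neither rack nor pots; every bystander within 15 mm of its start (((y of last_pot in the frame of label_a between -0.05 and 0.05 m and x of scanner in the frame of label_a between -0.012 and 0.012 m and y of scanner in the frame of label_a between -0.012 and 0.012 m and z of scanner in the frame of label_a between 0.008 and 0.035 m) or (y of last_pot in the frame of label_b between -0.05 and 0.05 m and x of scanner in the frame of label_b between -0.012 and 0.012 m and y of scanner in the frame of label_b between -0.012 and 0.012 m and z of scanner in the frame of label_b between 0.008 and 0.035 m) or (y of last_pot in the frame of label_c between -0.05 and 0.05 m and x of scanner in the frame of label_c between -0.012 and 0.012 m and y of scanner in the frame of label_c between -0.012 and 0.012 m and z of scanner in the frame of label_c between 0.008 and 0.035 m)) and angle between scanner's own z axis and vertical below 0.12 rad and angle between the y axis of scanner and the y axis of rack, either way round below 0.14 rad and linear speed of scanner below 0.02 m/s and angular speed of scanner below 0.15 rad/s and contact force between scanner and the fingers above 2 N and contact force between scanner and rack below 0.1 N and contact force between scanner and stack_of_5 below 0.1 N and contact force between scanner and stack_of_4 below 0.1 N and contact force between scanner and last_pot below 0.1 N and distance of each of stack_of_5, stack_of_4, last_pot, tape_dispenser, ribbon_spool, box_cutter, bowl_stack, marker from where it was at the start of the episode below 0.015 m); the arm keeps its last pose, push and grip.
It fails at once if the scanner touches the rack (force above 0.3 N) (contact force between scanner and rack above 0.3 N).
It fails at once if the scanner touches a pot or stack (force above 0.3 N) (contact force between scanner and stack_of_5 above 0.3 N or contact force between scanner and stack_of_4 above 0.3 N or contact force between scanner and last_pot above 0.3 N).
It fails at once if the scanner is brought down over a wrong label (window within 45 mm of its centre) ((not (y of last_pot in the frame of label_a between -0.05 and 0.05 m) and distance between scanner and label_a below 0.045 m) or (not (y of last_pot in the frame of label_b between -0.05 and 0.05 m) and distance between scanner and label_b below 0.045 m) or (not (y of last_pot in the frame of label_c between -0.05 and 0.05 m) and distance between scanner and label_c below 0.045 m)).
It fails at once if a pot, stack or other thing on the bench is shifted by more than 15 mm (distance of any of stack_of_5, stack_of_4, last_pot, tape_dispenser, ribbon_spool, box_cutter, bowl_stack, marker from where it was at the start of the episode above 0.015 m).
It also fails if it takes over 48 s, if anything falls off the work surface, if the arm or the gripper's body presses on something with over 40 N, if the wrist force passes 120 N, or if a joint passes its speed limit or range.

## Working session

There is one attempt and no reset: what is moved stays moved. The work goes in short steps, Python scripts to look and compute and a tool call to move; the robot and the scene stay as the last step left them, time stands still between calls to the robot, and variables do not carry over. Pictures are saved under pics/ and viewed, at most 10 in all, crops included, and the job is handed in when it is done.

Besides the shell and the picture viewer there is one more tool, called in YAML: its name, and indented under it one key for each argument. jog_arm: Moves the arm, as the interface text tells. Its arguments: {"type":"object","properties":{"increments":{"type":"array"},"squeeze":{"type":"number"}},"required":["increments"]}

```bash
mkdir -p pics; cat > h.py <<'E'
import numpy as np, cv2
from rig import get_obs, grab_frame, bot
def cloud(f):
    K=f["camera_matrix"];T=f["world_from_camera"];z=f["range_z"]
    v,u=np.mgrid[:400,:640]
    p=np.stack([(u-K[0,2])/K[0,0]*z,(v-K[1,2])/K[1,1]*z,z],-1)
    P=p@T[:3,:3].T+T[:3,3]; P[z==0]=np.nan
    return P
E
python3 - <<'E'
from h import *
for n in("top","side"):
    f=grab_frame(n); cv2.imwrite(f"pics/{n}0.png",f["image"][:,:,::-1]); np.save(n+"0.npy",cloud(f)); np.savez(n+"0.npz",**f)
    print(n,f["world_from_camera"].round(3).tolist(),f["camera_matrix"].round(1).tolist(),(f["range_z"]==0).mean())
o=get_obs();print(o)
E
```

```text
top [[-0.0, -0.986, 0.168, 0.345], [-1.0, 0.002, 0.007, -0.132], [-0.008, -0.168, -0.986, 1.263], [0.0, 0.0, 0.0, 1.0]] [[420.4, 0.0, 326.8], [0.0, 420.4, 201.5], [0.0, 0.0, 1.0]] 0.00379296875
side [[-0.957, -0.177, 0.23, 0.249], [-0.291, 0.585, -0.758, 0.834], [-0.0, -0.792, -0.611, 0.809], [0.0, 0.0, 0.0, 1.0]] [[376.4, 0.0, 319.1], [0.0, 376.4, 199.4], [0.0, 0.0, 1.0]] 0.0040078125
{'t': 0.1, 'q': array([ 1.05917997,  0.62919956,  0.0384551 ,  1.51820768, -0.02700365,
        0.99632156, -0.02000479]), 'dq': array([-1.34376931e-03, -3.87592292e-03, -1.34831286e-03, -2.24753464e-03,
        9.21110948e-05, -2.00908424e-04,  1.51983883e-03]), 'effort': array([ 2.72252903e-03, -5.50788939e+01,  1.14731826e+00, -1.87118518e+01,
       -5.22369181e-02,  1.91861833e-02,  4.01487330e-05]), 'tool_pos': array([ 0.28005494, -0.58594211,  0.20470061]), 'ee_rot': array([ 9.75259877e-01,  2.21059989e-01, -1.86188785e-04, -7.87306305e-04]), 'wrist_force': array([0.55481139, 0.35467495, 0.17621395]), 'wrist_torque': array([-0.00405919,  0.00812336,  0.00187429]), 'finger_force': 0.0, 'gripper_width': 0.09429869944071036}
```

View pics/top0.png

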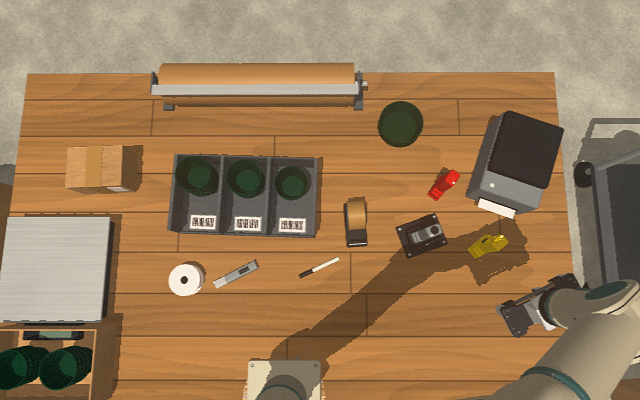

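View pics/side0.png

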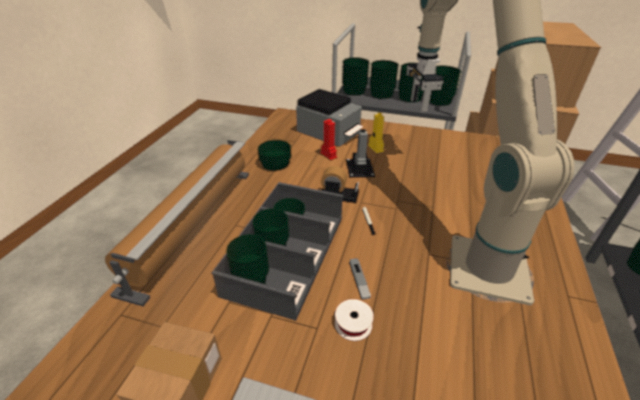

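The top view shows the grey scanner in the black holder at (428,232). Its look-alikes are red at (445,184) and yellow at (488,245). The rack's bays are at columns 197, 246 and 292, with labels at (203,222), (248,223) and (292,224). The right-hand pot at (292,183) looks lowest. I'll check that by height, and crop the scanner to confirm it.

```bash
python3 - <<'E'
from h import *
T=np.load("top0.npy");S=np.load("side0.npy");f=np.load("top0.npz");im=f["image"];ims=np.load("side0.npz")["image"]
# pots: top heights
g=(im[:,:,1].astype(int)-im[:,:,0]>12)&(np.mgrid[:400,:640][0]<210)
for n,c in(("L",197),("M",246),("R",292)):
    m=np.zeros((400,640),bool);m[150:207,c-24:c+24]=1;m&=g
    p=T[m];zt=np.nanpercentile(p[:,2],97);q=p[p[:,2]>zt-.012];print(n,m.sum(),"top z",zt.round(3),"ctr",((q.min(0)+q.max(0))/2).round(3),"size",np.ptp(q,axis=0).round(3))
# labels
K=f["camera_matrix"];W=f["world_from_camera"]
def ray(u,v,z):
    d=W[:3,:3]@np.array([(u-K[0,2])/K[0,0],(v-K[1,2])/K[1,1],1]);return W[:3,3]+d*(z-W[2,3])/d[2]
for c in(203,248,292):
    m=np.zeros((400,640),np.uint8);s=im[210:236,c-20:c+20];m[210:236,c-20:c+20]=((s.min(2)>130))*255
    m=cv2.morphologyEx(m,cv2.MORPH_CLOSE,np.ones((5,5)))
    cn=max(cv2.findContours(m,0,2)[0],key=cv2.contourArea)
    w=np.array([ray(*a,.008)[:2] for a in cn[:,0].astype(float)],np.float32)
    print("label",c,cv2.minAreaRect(w),"z",np.nanmedian(T[m>0][:,2]).round(4))
# rack rim top
P=T[145:240,160:330].reshape(-1,3);I=im[145:240,160:330].reshape(-1,3).astype(int)
k=(abs(P[:,2]-.1)<.006)&(np.ptp(I,axis=1)<20)
print("rack",k.sum(),cv2.minAreaRect(P[k][:,:2].astype(np.float32)))
for n,C,J in(("top",T,im),("side",S,ims)):
    k=(abs(C[...,0]-.26)<.09)&(abs(C[...,1]+.36)<.09)&(np.ptp(J.astype(int),axis=2)<35)
    for lo,hi in((.04,.055),(.08,.15),(.145,.19)):
        q=C[k&(C[...,2]>lo)&(C[...,2]<hi)]
        if len(q)>3:print(n,lo,len(q),"z",np.percentile(q[:,2],[5,50,97]).round(3),cv2.minAreaRect(q[:,:2].astype(np.float32)),q.min(0).round(3),q.max(0).round(3))
a=cv2.resize(im[165:275,360:520,::-1],(640,440),interpolation=cv2.INTER_CUBIC)
b=cv2.resize(ims[100:180,310:400,::-1],(495,440),interpolation=cv2.INTER_CUBIC)[:, :160*3-320]
cv2.imwrite("pics/crop.png",a)
# tall things along the way
for n,(u,v) in dict(tape=(356,222),red=(445,184),yel=(488,245)).items():
    q=T[v-22:v+22,u-22:u+22].reshape(-1,3);q=q[q[:,2]>.03];print(n,q.min(0).round(3),q.max(0).round(3))
E
```

```text
L 434 top z 0.141 ctr [0.617 0.246 0.139] size [0.098 0.096 0.012]
M 500 top z 0.123 ctr [0.611 0.11  0.122] size [0.096 0.095 0.017]
R 398 top z 0.07 ctr [ 0.606 -0.017  0.067] size [0.099 0.097 0.014]
label 203 ((0.49704280495643616, 0.2510063648223877), (0.0781005471944809, 0.04238486662507057), 89.92504119873047) z 0.0078
label 248 ((0.49385330080986023, 0.1161576434969902), (0.0809907466173172, 0.042328622192144394), 89.92601013183594) z 0.0074
label 292 ((0.4876677989959717, -0.016562659293413162), (0.08088211715221405, 0.042217083275318146), 89.92820739746094) z 0.0073
rack 1471 ((0.5675621032714844, 0.11356378346681595), (0.409755676984787, 0.2202763706445694), 87.89009857177734)
tape [ 0.43  -0.235  0.033] [ 0.552 -0.173  0.113]
red [ 0.565 -0.481  0.03 ] [ 0.634 -0.429  0.164]
yel [ 0.394 -0.599  0.031] [ 0.458 -0.541  0.163]
```

View pics/crop.png

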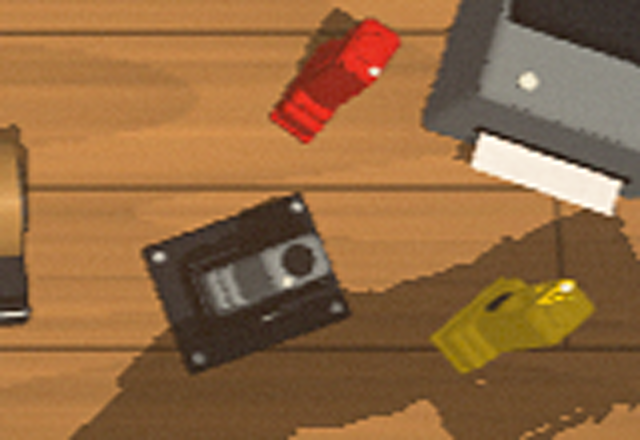

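The grey, uncoloured one in the holder, at (428,232), is the scanner. Red (445,184) and yellow (488,245) are the look-alikes. The last pot is in the -y bay (rim at about 0.07 against 0.12 and 0.14), so the target is label_a near (0.489,-0.017). Next I'll measure the scanner and holder.

```bash
python3 - <<'E'
from h import *
for n in("top","side"):
    C=np.load(n+"0.npy");J=np.load(n+"0.npz")["image"]
    c=C[225:240,420:440].reshape(-1,3) if n=="top" else C[130:150,358:366].reshape(-1,3)
    print(n,np.nanmedian(c,0).round(3))
    k=(abs(C[...,0]-.445)<.10)&(abs(C[...,1]+.38)<.10)&(np.ptp(J.astype(int),axis=2)<35)
    for lo,hi in((.003,.03),(.04,.054),(.08,.15),(.158,.19)):
        q=C[k&(C[...,2]>lo)&(C[...,2]<hi)]
        if len(q)>3:print(n,lo,len(q),"z",np.percentile(q[:,2],[5,50,97]).round(3),cv2.minAreaRect(q[:,:2].astype(np.float32)),q.min(0).round(3),q.max(0).round(3))
o=get_obs();from scipy.spatial.transform import Rotation as R
print(R.from_quat(o["ee_rot"]).as_matrix().round(3))
E
```

```text
top [ 0.453 -0.397  0.157]
top 0.003 793 z [0.004 0.008 0.02 ] ((0.45665082335472107, -0.40412241220474243), (0.09853499382734299, 0.12894277274608612), 19.58719825744629) [ 0.392 -0.478  0.003] [ 0.523 -0.33   0.03 ]
top 0.04 228 z [0.041 0.047 0.051] ((0.45660728216171265, -0.4023840129375458), (0.05597592890262604, 0.09094168990850449), 19.82880973815918) [ 0.416 -0.452  0.04 ] [ 0.497 -0.352  0.054]
top 0.08 74 z [0.084 0.118 0.148] ((0.45278042554855347, -0.39587417244911194), (0.034374069422483444, 0.028485208749771118), 30.580467224121094) [ 0.437 -0.417  0.082] [ 0.472 -0.38   0.149]
top 0.158 155 z [0.159 0.163 0.17 ] ((0.4562916159629822, -0.4033685326576233), (0.02958896942436695, 0.03949379175901413), 22.81964874267578) [ 0.438 -0.423  0.158] [ 0.475 -0.381  0.171]
side [ 0.457 -0.386  0.135]
side 0.003 289 z [0.007 0.01  0.028] ((0.456740140914917, -0.40013599395751953), (0.09780093282461166, 0.13187067210674286), 19.747365951538086) [ 0.394 -0.477  0.004] [ 0.518 -0.33   0.03 ]
side 0.04 123 z [0.041 0.047 0.053] ((0.4578457176685333, -0.40365397930145264), (0.05499544367194176, 0.09995723515748978), 19.657310485839844) [ 0.419 -0.444  0.04 ] [ 0.493 -0.351  0.053]
side 0.08 153 z [0.084 0.116 0.146] ((0.4558476209640503, -0.39971157908439636), (0.03232055902481079, 0.04187745600938797), 17.873470306396484) [ 0.438 -0.415  0.08 ] [ 0.477 -0.377  0.149]
side 0.158 38 z [0.159 0.164 0.17 ] ((0.461662232875824, -0.3965195119380951), (0.022215405479073524, 0.042902812361717224), 51.07817840576172) [ 0.44  -0.419  0.159] [ 0.474 -0.38   0.171]
[[ 0.902  0.431 -0.001]
 [ 0.431 -0.902  0.001]
 [-0.    -0.002 -1.   ]]
```

jog_arm:
  increments:
    - {"jaw": 0.094,"tx": 0.035,"ty": 0.037,"tz": 0.01,"wz": -0.02}
    - {"tx": 0.075,"ty": 0.078,"tz": 0.01,"wz": -0.05}
    - {"tx": 0.115,"ty": 0.12,"tz": 0.01,"wz": -0.08}
    - {"tx": 0.155,"ty": 0.161,"tz": 0.01,"wz": -0.1}
    - {"tx": 0.176,"ty": 0.183,"tz": 0.01,"wz": -0.101}

```text
validation failed for argument at $.in...
```

jog_arm:
  increments:
    - {"tz": 0}
    - {"tz": 0}
    - {"tz": 0}

```text
validation failed for argument at $.in...
```

```bash
python3 - <<'E'
from h import *
from scipy.spatial.transform import Rotation as R
o=get_obs();M=R.from_quat(o["ee_rot"]).as_matrix();print(o["tool_pos"].round(4),M.round(3).tolist(),np.degrees(np.arctan2(M[1,1],M[0,1])),o["q"].round(2))
f=grab_frame("side");cv2.imwrite("pics/s1.png",cv2.resize(f["image"][40:200,280:480,::-1],(800,640))[:600])
E
```

```text
[ 0.2801 -0.5859  0.2047] [[0.902, 0.431, -0.001], [0.431, -0.902, 0.001], [-0.0, -0.002, -1.0]] -64.45739450261553 [ 1.06  0.63  0.04  1.52 -0.03  1.   -0.02]
```

View pics/s1.png

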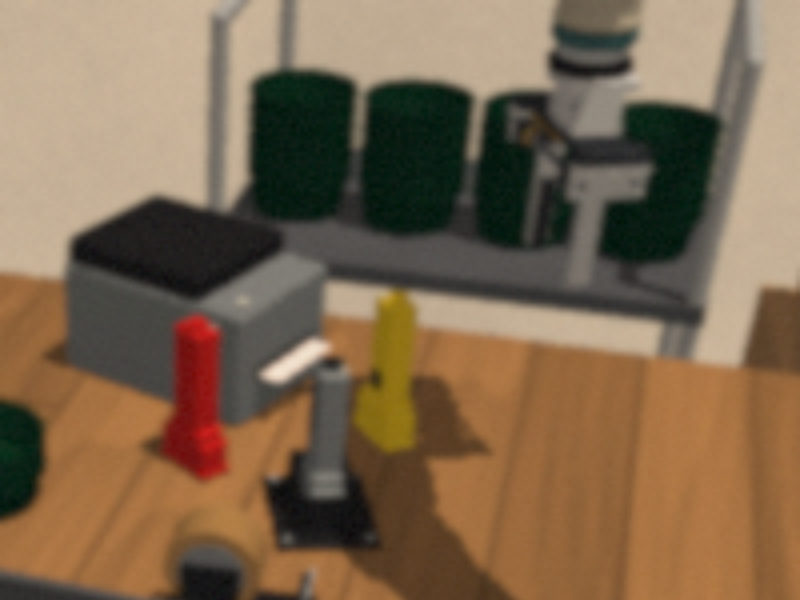

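The move was refused and the arm has not moved. The crop shows the grey scanner upright in the holder at (330,430), with red to its left and yellow behind. I'll retry with every field given in each row.

jog_arm:
  increments:
    - {"jaw": 0.094,"tx": 0.035,"ty": 0.037,"tz": 0.01,"wx": 0.0,"wy": 0.0,"wz": -0.02}
    - {"jaw": 0.094,"tx": 0.075,"ty": 0.078,"tz": 0.01,"wx": 0.0,"wy": 0.0,"wz": -0.05}
    - {"jaw": 0.094,"tx": 0.115,"ty": 0.12,"tz": 0.01,"wx": 0.0,"wy": 0.0,"wz": -0.08}
    - {"jaw": 0.094,"tx": 0.155,"ty": 0.161,"tz": 0.01,"wx": 0.0,"wy": 0.0,"wz": -0.1}
    - {"jaw": 0.094,"tx": 0.176,"ty": 0.183,"tz": 0.01,"wx": 0.0,"wy": 0.0,"wz": -0.101}

```text
t: 0.78
tool_pos: [0.4591, -0.3998, 0.2152]
ee_rot: [0.985, 0.174, 0.001, -0.001]
wrist_force: [-0.6, -0.6, -0.3]
gripper_width: 0.0941
finger_force: 0.0
```

jog_arm:
  increments:
    - {"jaw": 0.094,"tx": 0.0,"ty": 0.0,"tz": 0.0,"wx": 0.0,"wy": 0.0,"wz": 0.0}
    - {"jaw": 0.094,"tx": 0.0,"ty": 0.0,"tz": 0.0,"wx": 0.0,"wy": 0.0,"wz": 0.0}

```text
t: 1.02
tool_pos: [0.455, -0.4047, 0.2153]
ee_rot: [0.985, 0.171, -0.001, 0.0]
wrist_force: [-0.5, -0.5, 0.7]
gripper_width: 0.0938
finger_force: 0.0
```

```bash
python3 - <<'E'
from h import *
from scipy.spatial.transform import Rotation as R
o=get_obs();M=R.from_quat(o["ee_rot"]).as_matrix();print(o["tool_pos"].round(4),M.round(4).tolist(),np.degrees(np.arctan2(M[1,1],M[0,1])),o["q"].round(2))
E
```

```text
[ 0.455  -0.4047  0.2153] [[0.9417, 0.3366, -0.0012], [0.3366, -0.9417, -0.0008], [-0.0014, 0.0003, -1.0]] -70.33114757874793 [ 0.64  0.56  0.06  1.63 -0.04  0.96 -0.51]
```

jog_arm:
  increments:
    - {"jaw": 0.094,"tx": 0.0005,"ty": 0.0005,"tz": -0.03,"wx": 0.0,"wy": 0.0,"wz": 0.0}
    - {"jaw": 0.094,"tx": 0.0005,"ty": 0.0005,"tz": -0.06,"wx": 0.0,"wy": 0.0,"wz": 0.0}
    - {"jaw": 0.094,"tx": 0.0005,"ty": 0.0005,"tz": -0.09,"wx": 0.0,"wy": 0.0,"wz": 0.0}
    - {"jaw": 0.094,"tx": 0.0005,"ty": 0.0005,"tz": -0.106,"wx": 0.0,"wy": 0.0,"wz": 0.0}
    - {"jaw": 0.094,"tx": 0.0005,"ty": 0.0005,"tz": -0.106,"wx": 0.0,"wy": 0.0,"wz": 0.0}

```text
t: 1.65
tool_pos: [0.4554, -0.4036, 0.1086]
ee_rot: [0.985, 0.171, -0.001, -0.001]
wrist_force: [0.1, 0.7, -0.3]
gripper_width: 0.094
finger_force: 0.0
```

jog_arm:
  increments:
    - {"jaw": 0.07,"tx": 0.0,"ty": 0.0,"tz": 0.0,"wx": 0.0,"wy": 0.0,"wz": 0.0}
    - {"jaw": 0.06,"tx": 0.0,"ty": 0.0,"tz": 0.0,"wx": 0.0,"wy": 0.0,"wz": 0.0}
    - {"jaw": 0.05,"tx": 0.0,"ty": 0.0,"tz": 0.0,"wx": 0.0,"wy": 0.0,"wz": 0.0}
    - {"jaw": 0.05,"tx": 0.0,"ty": 0.0,"tz": 0.0,"wx": 0.0,"wy": 0.0,"wz": 0.0}
    - {"jaw": 0.03,"tx": 0.0,"ty": 0.0,"tz": 0.0,"wx": 0.0,"wy": 0.0,"wz": 0.0}
  squeeze: 30

```text
t: 2.28
tool_pos: [0.4569, -0.4029, 0.1096]
ee_rot: [0.985, 0.172, 0.0, 0.0]
wrist_force: [0.6, -0.0, 0.3]
gripper_width: 0.0476
finger_force: 0.0
```

jog_arm:
  increments:
    - {"jaw": 0.02,"tx": 0.0,"ty": 0.0,"tz": 0.0,"wx": 0.0,"wy": 0.0,"wz": 0.0}
    - {"jaw": 0.02,"tx": 0.0,"ty": 0.0,"tz": 0.0,"wx": 0.0,"wy": 0.0,"wz": 0.0}
    - {"jaw": 0.02,"tx": 0.0,"ty": 0.0,"tz": 0.0,"wx": 0.0,"wy": 0.0,"wz": 0.0}
  squeeze: 30

```text
t: 2.65
tool_pos: [0.4568, -0.4031, 0.1095]
ee_rot: [0.985, 0.172, 0.0, 0.0]
wrist_force: [0.3, -0.1, -0.3]
gripper_width: 0.042
finger_force: 30.0
```

The fingers closed to 42 mm at 30 N, which matches the grip's width. I'll lift straight up.

jog_arm:
  increments:
    - {"jaw": 0.02,"tx": 0.0,"ty": 0.0,"tz": 0.012,"wx": 0.0,"wy": 0.0,"wz": 0.0}
    - {"jaw": 0.02,"tx": 0.0,"ty": 0.0,"tz": 0.03,"wx": 0.0,"wy": 0.0,"wz": 0.0}
    - {"jaw": 0.02,"tx": 0.0,"ty": 0.0,"tz": 0.05,"wx": 0.0,"wy": 0.0,"wz": 0.0}
    - {"jaw": 0.02,"tx": 0.0,"ty": 0.0,"tz": 0.075,"wx": 0.0,"wy": 0.0,"wz": 0.0}
    - {"jaw": 0.02,"tx": 0.0,"ty": 0.0,"tz": 0.1,"wx": 0.0,"wy": 0.0,"wz": 0.0}

```text
t: 3.28
tool_pos: [0.4565, -0.4026, 0.2107]
ee_rot: [0.985, 0.172, -0.0, -0.0]
wrist_force: [0.1, -0.2, -2.1]
gripper_width: 0.0421
finger_force: 30.0
```

jog_arm:
  increments:
    - {"jaw": 0.02,"tx": 0.0,"ty": 0.0,"tz": 0.03,"wx": 0.0,"wy": 0.0,"wz": 0.0}
    - {"jaw": 0.02,"tx": 0.0,"ty": 0.0,"tz": 0.055,"wx": 0.0,"wy": 0.0,"wz": 0.0}
    - {"jaw": 0.02,"tx": 0.0,"ty": 0.0,"tz": 0.062,"wx": 0.0,"wy": 0.0,"wz": 0.0}
    - {"jaw": 0.02,"tx": 0.0,"ty": 0.0,"tz": 0.062,"wx": 0.0,"wy": 0.0,"wz": 0.0}
    - {"jaw": 0.02,"tx": 0.0,"ty": 0.0,"tz": 0.062,"wx": 0.0,"wy": 0.0,"wz": 0.0}

```text
t: 3.9
tool_pos: [0.4561, -0.4024, 0.2702]
ee_rot: [0.985, 0.172, -0.001, -0.001]
wrist_force: [0.5, -0.3, -2.2]
gripper_width: 0.042
finger_force: 30.0
```

```bash
python3 - <<'E'
from h import *
from scipy.spatial.transform import Rotation as R
o=get_obs();M=R.from_quat(o["ee_rot"]).as_matrix();print(o["tool_pos"].round(4),M.round(4).tolist(),o["gripper_width"],o["finger_force"],o["wrist_force"],o["wrist_torque"])
f=grab_frame("side");cv2.imwrite("pics/s2.png",cv2.resize(f["image"][40:200,280:480,::-1],(750,600)))
C=cloud(f);np.save("side2.npy",C);np.savez("side2.npz",**f)
J=f["image"].astype(int)
k=(np.hypot(C[...,0]-.4565,C[...,1]+.4025)<.07)
for lo in np.arange(.14,.34,.01):
    q=C[k&(C[...,2]>lo)&(C[...,2]<lo+.01)]
    if len(q):print(lo.round(2),len(q),np.median(q,0).round(4),cv2.minAreaRect(q[:,:2].astype(np.float32))[1:],q[:,2].min().round(4))
E
```

```text
[ 0.4561 -0.4024  0.2702] [[0.9411, 0.338, -0.0019], [0.338, -0.9411, 0.0016], [-0.0012, -0.0021, -1.0]] 0.04199149100278691 29.994070529937744 [ 0.47726495 -0.3435734  -2.16064049] [0.03403695 0.03988742 0.00061355]
0.16 1 [ 0.4404 -0.3739  0.1697] ((0.0, 0.0), 0.0) 0.1697
0.17 33 [ 0.4498 -0.3711  0.1756] ((0.03379211947321892, 0.06721524894237518), 19.79245376586914) 0.1702
0.18 31 [ 0.4509 -0.3704  0.1845] ((0.026803571730852127, 0.06945732235908508), 47.73709487915039) 0.1804
0.19 32 [ 0.45   -0.3712  0.195 ] ((0.026087993755936623, 0.07254959642887115), 45.6336784362793) 0.1907
0.2 38 [ 0.4511 -0.3748  0.2061] ((0.02774878777563572, 0.0601578988134861), 50.3419189453125) 0.2005
0.21 35 [ 0.4513 -0.3802  0.2148] ((0.03235865384340286, 0.05723227933049202), 20.862775802612305) 0.2101
0.22 29 [ 0.4536 -0.3837  0.2221] ((0.022647034376859665, 0.03864274546504021), 65.21987915039062) 0.2206
0.23 25 [ 0.4507 -0.3832  0.2343] ((0.028415758162736893, 0.03482040390372276), 20.168760299682617) 0.2306
0.24 31 [ 0.4548 -0.3837  0.2454] ((0.02127895876765251, 0.043367862701416016), 61.60531
[... 268 characters left out ...]
6711974516510963, 0.04493330046534538), 56.1788330078125) 0.2707
0.28 30 [ 0.4523 -0.3773  0.2857] ((0.017537236213684082, 0.05140917748212814), 50.28884506225586) 0.2802
0.29 27 [ 0.4495 -0.3743  0.2957] ((0.028875945135951042, 0.054060645401477814), 63.21219253540039) 0.2909
0.3 31 [ 0.4499 -0.3746  0.3052] ((0.03054392896592617, 0.045748211443424225), 22.222633361816406) 0.3
0.31 28 [ 0.4489 -0.3744  0.315 ] ((0.029286397621035576, 0.03686625510454178), 79.54151153564453) 0.3101
0.32 40 [ 0.4601 -0.3845  0.3251] ((0.02193760871887207, 0.06547004729509354), 30.982215881347656) 0.3202
0.33 19 [ 0.4458 -0.3738  0.3336] ((0.017520727589726448, 0.036526672542095184), 22.126882553100586) 0.3302
```

View pics/s2.png

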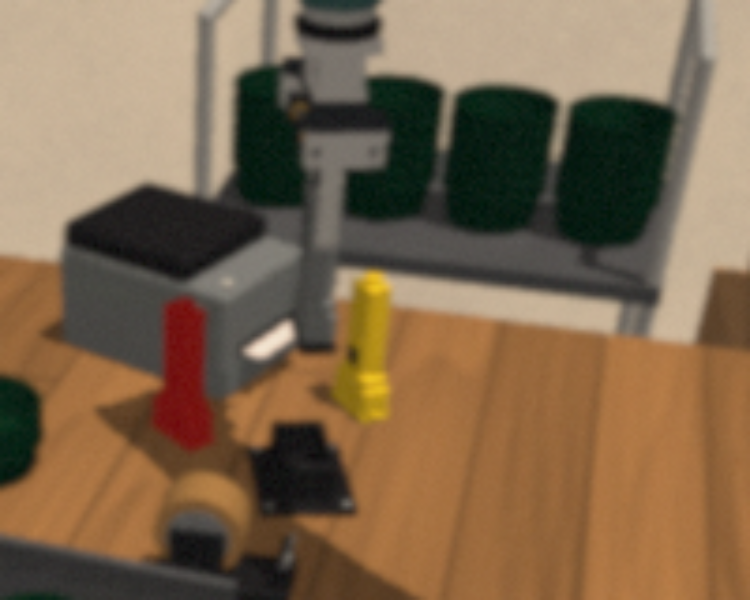

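The picture shows the scanner hanging upright in the fingers, clear of the holder, with its window at about z = 0.17 at (318,345). I'll carry it over.

jog_arm:
  increments:
    - {"jaw": 0.02,"tx": 0.001,"ty": 0.015,"tz": 0.01,"wx": 0.0,"wy": 0.0,"wz": -0.02}
    - {"jaw": 0.02,"tx": 0.004,"ty": 0.045,"tz": 0.02,"wx": 0.0,"wy": 0.0,"wz": -0.05}
    - {"jaw": 0.02,"tx": 0.007,"ty": 0.08,"tz": 0.02,"wx": 0.0,"wy": 0.0,"wz": -0.09}
    - {"jaw": 0.02,"tx": 0.01,"ty": 0.12,"tz": 0.02,"wx": 0.0,"wy": 0.0,"wz": -0.13}
    - {"jaw": 0.02,"tx": 0.014,"ty": 0.16,"tz": 0.02,"wx": 0.0,"wy": 0.0,"wz": -0.17}

```text
t: 4.58
tool_pos: [0.4704, -0.2416, 0.2907]
ee_rot: [0.996, 0.086, -0.001, -0.0]
wrist_force: [0.2, -0.0, -3.1]
gripper_width: 0.0419
finger_force: 30.0
```

jog_arm:
  increments:
    - {"jaw": 0.02,"tx": 0.004,"ty": 0.04,"tz": 0.0,"wx": 0.0,"wy": 0.0,"wz": -0.04}
    - {"jaw": 0.02,"tx": 0.008,"ty": 0.08,"tz": 0.0,"wx": 0.0,"wy": 0.0,"wz": -0.08}
    - {"jaw": 0.02,"tx": 0.012,"ty": 0.12,"tz": 0.0,"wx": 0.0,"wy": 0.0,"wz": -0.12}
    - {"jaw": 0.02,"tx": 0.015,"ty": 0.16,"tz": 0.0,"wx": 0.0,"wy": 0.0,"wz": -0.16}
    - {"jaw": 0.02,"tx": 0.017,"ty": 0.195,"tz": 0.0,"wx": 0.0,"wy": 0.0,"wz": -0.19}

```text
t: 5.2
tool_pos: [0.4874, -0.0463, 0.2908]
ee_rot: [1.0, -0.008, -0.001, -0.0]
wrist_force: [0.1, -0.4, -2.6]
gripper_width: 0.042
finger_force: 30.0
```

jog_arm:
  increments:
    - {"jaw": 0.02,"tx": 0.001,"ty": 0.02,"tz": 0.0,"wx": 0.0,"wy": 0.0,"wz": -0.02}
    - {"jaw": 0.02,"tx": 0.002,"ty": 0.03,"tz": 0.0,"wx": 0.0,"wy": 0.0,"wz": -0.02}
    - {"jaw": 0.02,"tx": 0.002,"ty": 0.03,"tz": 0.0,"wx": 0.0,"wy": 0.0,"wz": -0.02}
    - {"jaw": 0.02,"tx": 0.002,"ty": 0.03,"tz": 0.0,"wx": 0.0,"wy": 0.0,"wz": -0.02}
    - {"jaw": 0.02,"tx": 0.002,"ty": 0.03,"tz": 0.0,"wx": 0.0,"wy": 0.0,"wz": -0.02}

```text
t: 5.82
tool_pos: [0.4897, -0.0191, 0.2914]
ee_rot: [1.0, -0.018, -0.0, 0.0]
wrist_force: [0.3, -0.6, -2.4]
gripper_width: 0.042
finger_force: 30.0
```

```bash
cat > m.py <<'E'
from h import *
from scipy.spatial.transform import Rotation as R
import sys
def go(name):
    o=get_obs();M=R.from_quat(o["ee_rot"]).as_matrix();p=o["tool_pos"]
    print(p.round(4),M[:,2].round(4),"yaw",np.degrees(np.arctan2(M[1,1],M[0,1])).round(2),o["finger_force"],o["wrist_force"].round(2))
    f=grab_frame("side");C=cloud(f);c=p+M[:,2]*0
    cv2.imwrite(f"pics/{name}.png",cv2.resize(f["image"][100:320,190:410,::-1],(600,600)))
    # side camera sees the +y wide-end and +-x faces; fit edges of scanner per height
    for a,b in((-.10,-.055),(-.045,-.01)):
        k=(np.hypot(C[...,0]-p[0],C[...,1]-p[1])<.06)&(C[...,2]>p[2]+a)&(C[...,2]<p[2]+b)
        q=C[k];
        if len(q): print(a,len(q),"min",np.percentile(q,2,axis=0).round(4),"max",np.percentile(q,98,axis=0).round(4))
    k=(np.hypot(C[...,0]-p[0],C[...,1]-p[1])<.06)&(C[...,2]>p[2]-.14)&(C[...,2]<p[2]-.03)
    if k.any(): print("lowest z-tcp",(C[k][:,2].min()-p[2]).round(4))
if __name__=="__main__":go(sys.argv[1])
E
python3 m.py s3
```

```text
[ 0.4897 -0.0191  0.2914] [-1.e-04 -4.e-04 -1.e+00] yaw -92.12 29.99402403831482 [ 0.29 -0.56 -2.45]
-0.1 257 min [ 0.4717 -0.0487  0.194 ] max [0.5055 0.0178 0.2349]
-0.045 148 min [ 0.4726 -0.0291  0.2476] max [0.5036 0.0036 0.281 ]
lowest z-tcp -0.1006
```

View pics/s3.png

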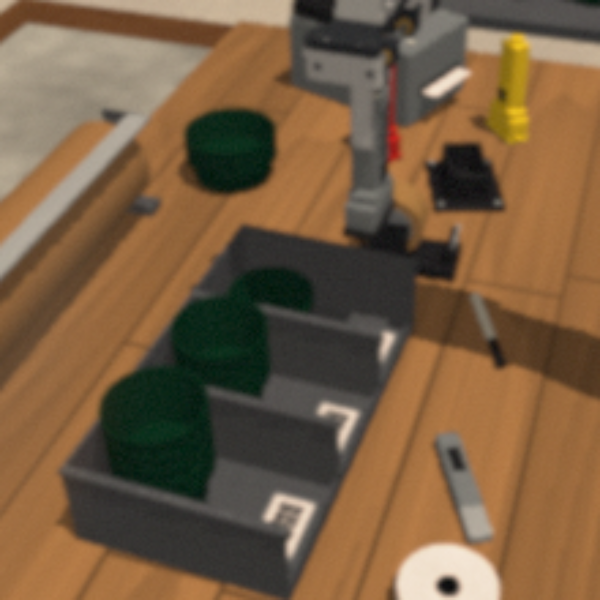

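The picture shows the scanner upright above the last-pot bay (head at (370,210)). Its measured head centre, (0.4886,-0.018), is within 2 mm of the target. Descending gently.

jog_arm:
  increments:
    - {"jaw": 0.02,"tx": 0.0,"ty": 0.001,"tz": -0.02,"wx": 0.0,"wy": 0.0,"wz": 0.0}
    - {"jaw": 0.02,"tx": 0.0,"ty": 0.001,"tz": -0.045,"wx": 0.0,"wy": 0.0,"wz": 0.0}
    - {"jaw": 0.02,"tx": 0.0,"ty": 0.001,"tz": -0.07,"wx": 0.0,"wy": 0.0,"wz": 0.0}
    - {"jaw": 0.02,"tx": 0.0,"ty": 0.001,"tz": -0.09,"wx": 0.0,"wy": 0.0,"wz": 0.0}
    - {"jaw": 0.02,"tx": 0.0,"ty": 0.001,"tz": -0.105,"wx": 0.0,"wy": 0.0,"wz": 0.0}

```text
t: 6.5
tool_pos: [0.4896, -0.0175, 0.1857]
ee_rot: [1.0, -0.018, -0.0, 0.0]
wrist_force: [0.6, 0.2, -2.3]
gripper_width: 0.0415
finger_force: 30.0
```

jog_arm:
  increments:
    - {"jaw": 0.02,"tx": 0.0,"ty": 0.0,"tz": -0.015,"wx": 0.0,"wy": 0.0,"wz": 0.0}
    - {"jaw": 0.02,"tx": 0.0,"ty": 0.0,"tz": -0.03,"wx": 0.0,"wy": 0.0,"wz": 0.0}
    - {"jaw": 0.02,"tx": 0.0,"ty": 0.0,"tz": -0.045,"wx": 0.0,"wy": 0.0,"wz": 0.0}
    - {"jaw": 0.02,"tx": 0.0,"ty": 0.0,"tz": -0.055,"wx": 0.0,"wy": 0.0,"wz": 0.0}
    - {"jaw": 0.02,"tx": 0.0,"ty": 0.0,"tz": -0.055,"wx": 0.0,"wy": 0.0,"wz": 0.0}

```text
t: 7.12
tool_pos: [0.4894, -0.0172, 0.131]
ee_rot: [1.0, -0.018, -0.001, 0.0]
wrist_force: [-0.3, 0.7, -2.9]
gripper_width: 0.0417
finger_force: 30.0
```

jog_arm:
  increments:
    - {"jaw": 0.02,"tx": 0.0,"ty": 0.0,"tz": 0.0,"wx": 0.0,"wy": 0.0,"wz": 0.0}
    - {"jaw": 0.02,"tx": 0.0,"ty": 0.0,"tz": 0.0,"wx": 0.0,"wy": 0.0,"wz": 0.0}
    - {"jaw": 0.02,"tx": 0.0,"ty": 0.0,"tz": 0.0,"wx": 0.0,"wy": 0.0,"wz": 0.0}
    - {"jaw": 0.02,"tx": 0.0,"ty": 0.0,"tz": 0.0,"wx": 0.0,"wy": 0.0,"wz": 0.0}
    - {"jaw": 0.02,"tx": 0.0,"ty": 0.0,"tz": 0.0,"wx": 0.0,"wy": 0.0,"wz": 0.0}

```text
t: 7.75
tool_pos: [0.4898, -0.017, 0.1316]
ee_rot: [1.0, -0.018, 0.0, -0.0]
wrist_force: [0.6, -0.2, -1.7]
gripper_width: 0.042
finger_force: 30.0
```

```bash
python3 m.py s4
```

```text
[ 0.4898 -0.017   0.1316] [ 2.e-04  0.e+00 -1.e+00] yaw -92.02 29.994056224822998 [ 0.57 -0.18 -1.74]
-0.1 68 min [ 0.471  -0.0467  0.0345] max [0.5025 0.0126 0.0763]
-0.045 113 min [ 0.4723 -0.0318  0.088 ] max [0.5027 0.0057 0.1203]
lowest z-tcp -0.1338
```

View pics/s4.png

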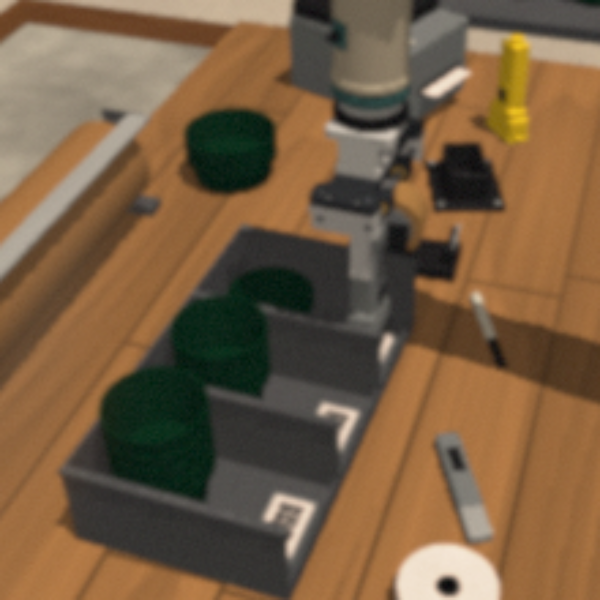

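The scanner hovers in the last-pot bay with its head at (368,310). The window is about 22 mm above the label, the alignment matches, and everything on the bench looks undisturbed. Handing in.

```bash
python3 -c "
from rig import bot
print(bot.sign_off())"
```

```text
the job is handed in; nothing more can be done
None
```

I handed the job in with the grey scanner held upright and still, about 22 mm above the label in the last-pot bay (label_a, the rack's -y bay) and lined up with it; the hand-in gave no verdict.

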